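# Click the spice tin into the mill

### The arm

A 7-joint arm with a two-finger parallel gripper is mounted at the origin on the work surface. World frame = base frame: x ahead of the robot, y to its left, z up, the work surface at z = 0. Lengths are in m, angles in rad, forces in N, time in s.
With the tool pointing down it reaches from about 0.425 to 0.875 m from the base axis. Payload 4.7 kg.
Tool frame: the origin (TCP) lies midway between the tips of the shut fingers; the grasp point (between the pads) lies 19 mm behind it; z points along the fingers, y is the line along which they close (so a half turn about z gives the same grasp; the last joint's range is limited). The gripper opens to 85 mm and grips with 20 to 120 N. Pads are 22 mm wide; open, the fingers measure 114 mm over their backs; the gripper's body (76 mm by 85 mm) begins 54 mm behind the grasp point. The pads swing forward as they close: fully open they stand 13 mm farther back than shut.
Start: joints at [1.161, 0.321, -0.07, 1.45, 0.023, 1.371, -0.057], TCP at [0.267, -0.593, 0.231] pointing down, gripper open.
Joint ranges: [-2.86, 2.86], [-0.3, 2.09], [-1.38, 1.24], [0.06, 2.45], [-1.56, 4.7], [0.09, 2.05], [-2.69, 2.69]. Speed limits (rad/s): [2.57, 2.57, 3.14, 3.14, 3.14, 3.14, 3.14].

### API

Orientations are given as [roll, pitch, yaw] about the fixed x, y, z axes, in that order (R = Rz(yaw) Ry(pitch) Rx(roll)).
In Python, from plant import ctrl gives the robot as it stands.
- The arm moves only by the shell command python3 -m pendant 'ROWS'. ROWS is JSON, a list of rows, each a list of 7 numbers: the shift along the tool's x, y, z in cm, then the turn, a rotation vector about the tool's x, y, z in rad, then the closure, from -1 (fully open) to 1 (shut). In form: [[dx, dy, dz, wx, wy, wz, claw], ...]. A call has 1 to 10 rows; each row shifts and turns the commanded pose from where the row before left it, along the tool's axes as they then stand; what a row does not reach is not made up. A row lasts 1/10 s, in which the tool goes at most 50 mm and 8.59 degrees, less where a joint would pass 70% of its speed; a pose out of reach is approached as far as the arm can. A call with a gripper value outside its range is refused whole. The fingers move at their own pace and stop on an object; the grip force is fixed at half the most. Time passes only in rows, so rows that do not move let the fingers close. It gives the time, the measured TCP pose, the force, the opening and the grip force at its end, in the units of the state.
- ctrl.observe(): the state, without advancing time (a new reading comes with each control period).
- ctrl.read_camera(name): name is "side" or "top"; returns the picture (384x512x3 uint8, red, green, blue); there is no depth.
- ctrl.get_calibration(name): a dict with "camera_matrix" (3x3 intrinsics, pixels), "dist" ([k1, k2, p1, p2, k3] as OpenCV has them; the pictures are not rectified), "extrinsics" (4x4, takes a point from camera to world coordinates). Camera axes: x right, y down, z forward; pixel columns grow to the right and rows downward; lengths in m; the calibration is good to about 2 mm. A picture is of the moment at which its call begins. get_calibration takes no time and is no camera call.
- ctrl.finish_job(): hands the job in; it is judged then, once.
Trained networks look in the newest picture that a camera, given by its name, has taken for a name from the list of things; names that differ only in an ending like _2 or _b are one class to them, and where a whole thing is asked for, a point or a joint stands for the part that bears it (a point fixed in the world has none). Each returns a list of dicts, best first, with "conf" (0 to 1); they miss things now and then, are a little off and sometimes report something else, mostly with a low value. They report only what shows in the picture. A call takes as long as a camera call.
- ctrl.boxes_of(camera, name): "box" ([left, top, right, bottom] in pixels, round what is visible of it).
The state is a dict: "t": time; "q": joint angles; "joint_vel": joint speeds; "tau": joint torques, N m; "eef_pos": TCP position; "tool_rot": TCP orientation; "ft_force": force on the tool from outside, world axes, zero at the start; "torque": the same for the moment, N m; "gripper_width": opening from 0.0 (shut) to 1.0 (fully open); "grip_force": force on a finger pad.
Only numpy, scipy, OpenCV 4.12 (cv2) and the standard library are available. Lean on these libraries where they do the work, as an engineer would, in place of code of your own. Each camera call takes 0.05 s, during which the arm holds its last target. There are 200 camera calls.

### The job

Load the tin with the orange band into the round socket of the spice mill: push it down past the sprung ball until it clicks and stays held, then let go. Feel for the click and press gently, without ramming it against the bottom of the socket, and leave the other things on the shelf where they are.

Things in the scene. Friction and masses are not known exactly. Their poses are not given: they have to be found in the camera images.
- tin_orange: Round steel spice tin, orange band, clear flat lid, 48 mm in diameter, 80 mm high, about 140 g, upright. Origin: centre of its underside, z up. From the underside up: cone 42 widening to 48 mm over 3 mm, band of 48 mm to 4 mm up, catch groove of 40 mm diameter from 4 to 18 mm up, then plain 48 mm to the top at 80 mm. Grip it within its top 28 mm: the rest may sink into the mill.
- tin_foot (a point): Centre of the underside of the orange tin. How far it must go in is not known beforehand: ball and plunger sit together on a setting screw whose height differs each time by up to 20 mm. Clicked home, the tin's underside is 13 to 35 mm above the shelf (21 to 43 mm below the mouth). A tin let go before the click stands higher and is not held.
- mill: Fixed spice mill base: black block 96 x 96 mm, 56 mm high, with an upright round socket 50 mm wide, open on top (1 mm clear all round the tin). On its +x side a grey housing, 75 mm long, 50 mm high with controls. Origin: on the socket's axis, at the shelf, z up. Inside, on the +y side, a sprung 12 mm steel ball stands 4.5 mm out of the smooth wall; a sprung plunger forms the bottom.
- mouth (a point): Centre of the socket's mouth, 56 mm above the shelf. Going down, the ball is first felt 8 to 11 mm above the final place; the push grows to 6 to 13 N and falls to under half at the click, 1 to 4 mm above the final place. Then the plunger's spring pushes back, about 4 to 5 N at the final place; 1 to 2 mm beyond it is a hard stop, and over 25 N on the plunger does damage.
- tin_green: tin of the same make with a green band; leave alone. Origin: centre of its underside, z up
- tin_blue: tin of the same make with a blue band; leave alone. Origin: centre of its underside, z up
- mortar: white ceramic mortar, a bowl 110 mm across and 75 mm high; leave alone. Origin: centre of its underside
- whisk: steel whisk lying on the shelf, 260 mm long, up to 50 mm wide and high, along its own x axis; leave alone. Origin: on the shelf near the middle of its length
- jug: blue plastic jug 92 mm across and 140 mm high, handle on its +y side; leave alone. Origin: centre of its underside
- bowl: glass bowl 150 mm across and 60 mm high; leave alone. Origin: centre of its underside

How it is judged:
At the end, for the whole second after the job is handed in: The orange tin stands upright (within 0.1 rad) and still in the mill's socket, on its axis within 4 mm, its foot more than 17 mm below the mouth, and, let go, is held down by the ball against the spring of the plunger under it, pressing on that with more than 2.8 N (its weight alone is under 2 N) (contact force between tin_orange and plunger_c0 above 2.8 N and horizontal distance between tin_foot and mouth below 0.004 m and z of tin_foot in the frame of mouth below -0.017 m and angle between tin_orange's own z axis and vertical below 0.1 rad and linear speed of tin_orange below 0.02 m/s); the robot touches nothing.
It fails at once if the orange tin is rammed on the plunger at the bottom of the socket with more than 25 N (contact force between tin_orange and plunger_c0 above 25 N).
It fails at once if the orange tin is forced against the mill (all contacts added up, ball and wall too) with more than 90 N (contact force between tin_orange and mill above 90 N).
It fails at once if a bystander is moved more than 30 mm (distance of any of tin_green, tin_blue, mortar, whisk, jug, bowl from where it was at the start of the episode above 0.03 m).
It fails at once if a standing bystander is tipped by more than 0.5 rad (angle between any of tin_green, tin_blue, mortar, jug, bowl's own z axis and vertical above 0.5 rad).
It also fails if it takes over 64 s, if anything falls off the work surface, if the arm or the gripper's body presses on something with over 40 N, if the wrist force passes 120 N, or if a joint passes its speed limit or range.

## Working session

There is one attempt and no reset: what is moved stays moved. The work goes in short steps, Python scripts to look and compute and a shell command to move; the robot and the scene stay as the last step left them, time stands still between calls to the robot, and variables do not carry over. Pictures are saved under pics/ and viewed, at most 10 in all, crops included, and the job is handed in when it is done.

```bash
ls; mkdir -p pics
python3 - <<'E'
from plant import ctrl
import cv2,numpy as np
for c in("side","top"):
    im=ctrl.read_camera(c); cv2.imwrite(f"pics/{c}0.png",cv2.cvtColor(im,cv2.COLOR_RGB2BGR))
    k=ctrl.get_calibration(c); print(c,np.round(k["camera_matrix"],1).tolist(),k["dist"],np.round(k["extrinsics"],3).tolist())
    for n in("tin_orange","mill","tin_green","tin_blue","mortar","whisk","jug","bowl"):
        print(n,[(np.round(b["box"]).tolist(),round(b["conf"],2)) for b in ctrl.boxes_of(c,n)][:2])
o=ctrl.observe(); print(o)
E
```

```text
pics
side [[416.3, 0.0, 254.1], [0.0, 416.3, 185.5], [0.0, 0.0, 1.0]] [-0.07840119  0.          0.          0.          0.        ] [[-0.804, -0.29, 0.519, 0.027], [-0.595, 0.386, -0.705, 0.725], [0.004, -0.876, -0.483, 0.6], [0.0, 0.0, 0.0, 1.0]]
tin_orange [([191.0, 210.0, 212.0, 253.0], 0.8), ([83.0, 230.0, 156.0, 285.0], 0.54)]
mill [([254.0, 178.0, 322.0, 216.0], 0.9)]
tin_green [([220.0, 256.0, 245.0, 304.0], 0.74)]
tin_blue [([260.0, 209.0, 277.0, 251.0], 0.85)]
mortar [([138.0, 183.0, 183.0, 223.0], 0.87)]
whisk [([200.0, 158.0, 267.0, 180.0], 0.72)]
jug [([303.0, 115.0, 335.0, 163.0], 0.84), ([83.0, 227.0, 155.0, 286.0], 0.68)]
bowl [([84.0, 230.0, 156.0, 285.0], 0.57)]
top [[462.6, 0.0, 257.0], [0.0, 462.6, 190.6], [0.0, 0.0, 1.0]] [-0.19286127  0.          0.          0.          0.        ] [[0.003, -0.99, 0.143, 0.409], [-1.0, -0.003, -0.003, -0.047], [0.004, -0.143, -0.99, 1.372], [0.0, 0.0, 0.0, 1.0]]
tin_orange [([170.0, 181.0, 193.0, 200.0], 0.67), ([101.0, 142.0, 151.0, 194.0], 0.19)]
mill [([245.0, 183.0, 308.0, 246.0], 0.82)]
tin_green [([140.0, 239.0, 162.0, 254.
[... 285 characters left out ...]
: array([ 1.16111038,  0.32099138, -0.0700763 ,  1.4504784 ,  0.02258044,
        1.37077711, -0.05688852]), 'joint_vel': array([-1.85013047e-05, -1.04732534e-03,  7.58811678e-04,  1.69137791e-03,
        2.61987699e-04,  6.58218575e-04,  5.90647640e-04]), 'tau': array([ 2.39364808e-04, -4.93377399e+01, -3.81332813e-01, -3.14574158e+01,
        1.32168783e-02,  1.37189250e-03,  1.00890927e-05]), 'eef_pos': array([ 0.26727577, -0.59254722,  0.2313648 ]), 'tool_rot': array([3.14146053e+00, 2.99926203e-05, 4.23789590e-01]), 'ft_force': array([-0.15654037,  0.52502784,  0.42925465]), 'torque': array([ 0.01340128, -0.01297131,  0.04325203]), 'grip_force': 0.0, 'gripper_width': 0.9966602628193912}
```

Run:
```python
import cv2
t=cv2.imread("pics/top0.png"); s=cv2.imread("pics/side0.png")
cv2.imwrite("pics/t1.png",cv2.resize(t[90:290,90:330],None,fx=3,fy=3,interpolation=cv2.INTER_CUBIC)[:600,:720])
cv2.imwrite("pics/s1.png",cv2.resize(s[140:320,120:360],None,fx=3.3,fy=3.3,interpolation=cv2.INTER_CUBIC))
```

```text
(no output)
```

View pics/t1.png

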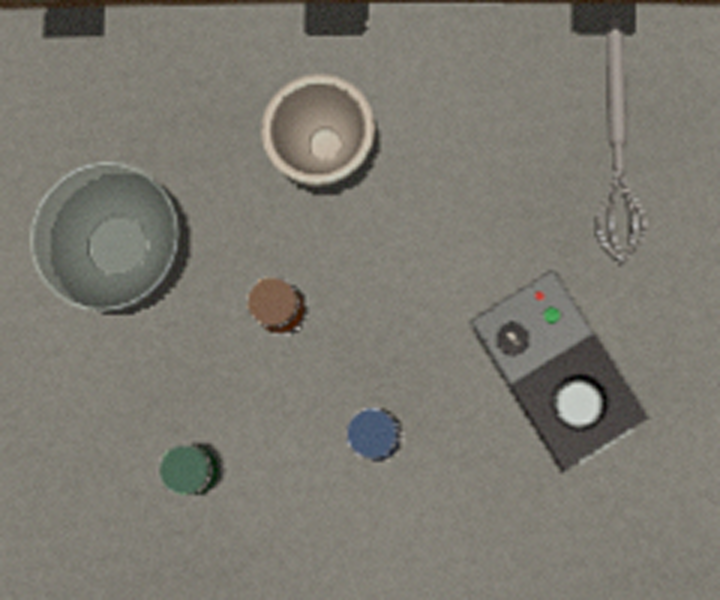

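View pics/s1.png

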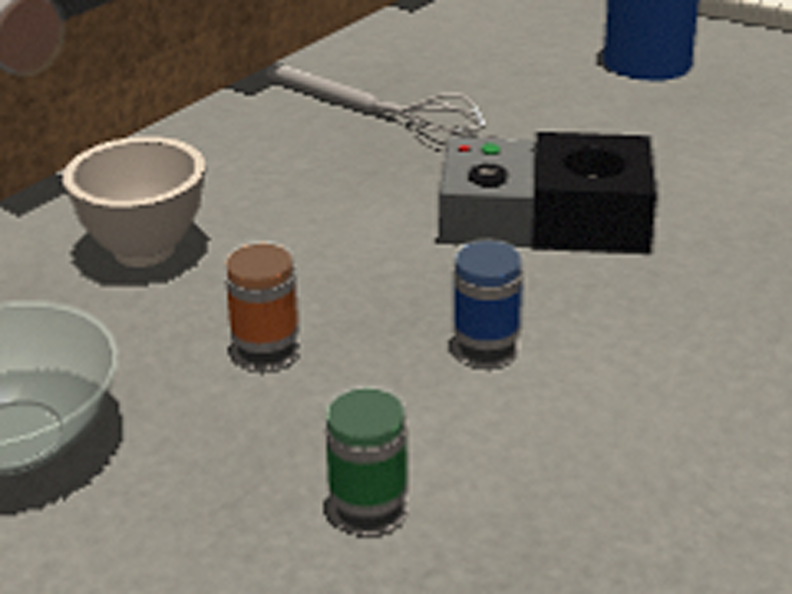

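The top picture shows the orange tin's lid at about (181, 191) and the mill's mouth at about (283, 224). In the side picture they are at about (199, 220) and (300, 189). There is free room round both.

```bash
cat > h.py <<'E'
import numpy as np,cv2
from plant import ctrl
from scipy.optimize import least_squares
def cal(c):
    k=ctrl.get_calibration(c); return np.array(k["camera_matrix"]),np.array(k["dist"],float),np.array(k["extrinsics"])
def plane(c,px,z):
    K,d,E=cal(c); u=cv2.undistortPoints(np.array([[px]],float),K,d)[0,0]
    r=E[:3,:3]@[u[0],u[1],1]; return E[:3,3]+r*(z-E[2,3])/r[2]
def proj(c,P):
    K,d,E=cal(c); W=np.linalg.inv(E)
    return cv2.projectPoints(np.atleast_2d(P).astype(float),cv2.Rodrigues(W[:3,:3])[0],W[:3,3],K,d)[0][:,0]
def tool(dP):
    a=ctrl.observe()["tool_rot"]; from scipy.spatial.transform import Rotation as R
    return R.from_euler("xyz",a).as_matrix().T@np.array(dP)*100
E
python3 - <<'E'
from h import *
t=cv2.imread("pics/top0.png"); s=cv2.imread("pics/side0.png")
def blob(im,x0,y0,x1,y1,f):
    hsv=cv2.cvtColor(im,cv2.COLOR_BGR2HSV)[y0:y1,x0:x1]; m=f(hsv).astype(np.uint8)
    n,l,st,ce=cv2.connectedComponentsWithStats(m); i=1+np.argmax(st[1:,4]); 
    cn=cv2.findContours((l==i).astype(np.uint8),cv2.RETR_EXTERNAL,cv2.CHAIN_APPROX_NONE)[0][0]
    e=cv2.fitEllipse(cv2.convexHull(cn)) ; return ce[i]+[x0,y0],st[i],np.round(np.array(e[0])+[x0,y0],1),np.round(e[1],1)
hsv=cv2.cvtColor(t,cv2.COLOR_BGR2HSV); print("lid hsv",hsv[191,181],hsv[195,190],hsv[191,200]); 
hs=cv2.cvtColor(s,cv2.COLOR_BGR2HSV); print("side lid",hs[220,199],hs[235,199])
lt=blob(t,165,175,200,205,lambda h:(h[...,1]>80)&(h[...,2]>85)); print(lt)
ls=blob(s,185,208,215,229,lambda h:(h[...,1]>80)&(h[...,2]>80)&(h[...,1]<170)); print(ls)
print("lid top",plane("top",lt[2],.08),"side",plane("side",[198.9,220.3],.08),plane("side",ls[2],.08))
print("mouth crop values",t[224,270:298].max(1),t[208:240,283].max(1))
for p in([283.3,224.3],[283.2,223.9]): print("mouth top",plane("top",p,.056))
print("mouth side",plane("side",[300.3,189.2],.056))
c=np.array([[594,335],[648,417],[563,470],[513,385]])/3+90
C=[plane("top",p,.056)[:2] for p in c]; print(np.round(C,3),[np.linalg.norm(C[i]-C[i-1]).round(3) for i in range(4)],np.mean(C,0))
E
```

```text
lid hsv [ 12  90 124] [ 10 166  63] [ 21  28 128]
side lid [ 12 102 128] [ 11 199 100]
(array([180.35078534, 190.13089005]), array([  8,   8,  16,  16, 191], dtype=int32), array([180.4, 190.1]), array([15.2, 15.4]))
(array([198.11764706, 220.40271493]), array([  4,   6,  20,  14, 221], dtype=int32), array([198.1, 220.3]), array([13.8, 19.9]))
lid top [0.59576926 0.16560778 0.08      ] side [0.58904069 0.17053939 0.08      ] [0.59047879 0.17162291 0.08      ]
mouth crop values [ 75  73  76  59  62 111 180 203 200 200 199 198 197 198 198 200 198 198
 204 175 106  15  45  66  75  78  75  73] [ 69  72  72  71  71  75  57   7  38 137 207 201 201 199 198 198 198 198
 197 198 201 200 203 160  81  53  80  75  76  77  77  77]
mouth top [ 0.50173276 -0.12700414  0.056     ]
mouth top [ 0.50287483 -0.12672287  0.056     ]
mouth side [ 0.5012483  -0.12669706  0.056     ]
[[ 0.567 -0.141]
 [ 0.488 -0.192]
 [ 0.438 -0.111]
 [ 0.519 -0.063]] [np.float64(0.091), np.float64(0.094), np.float64(0.095), np.float64(0.093)] [ 0.5029705  -0.12670579]
```

Run:
```python
from h import *
o=ctrl.observe(); print(tool([.593-o["eef_pos"][0],.168-o["eef_pos"][1],.16-o["eef_pos"][2]]))
```

```text
[ 60.96623882 -55.93328824   7.12726134]
```

```bash
python3 -m pendant '[[3.05,-2.8,0,0,0,0,-1],[3.05,-2.8,0,0,0,0,-1],[3.05,-2.8,0,0,0,0,-1],[3.05,-2.8,0,0,0,0,-1],[3.05,-2.8,0,0,0,0,-1],[3.05,-2.8,0,0,0,0,-1],[3.05,-2.8,0,0,0,0,-1],[3.05,-2.8,0,0,0,0,-1],[3.05,-2.8,0,0,0,0,-1],[3.05,-2.8,0,0,0,0,-1]]' && python3 -m pendant '[[3.05,-2.8,0,0,0,0,-1],[3.05,-2.8,0,0,0,0,-1],[3.05,-2.8,0,0,0,0,-1],[3.05,-2.8,0,0,0,0,-1],[3.05,-2.8,0,0,0,0,-1],[3.05,-2.8,0,0,0,0,-1],[3.05,-2.8,0,0,0,0,-1],[3.05,-2.8,0,0,0,0,-1],[0,0,0,0,0,0,-1],[0,0,0,0,0,0,-1]]'
python3 - <<'E'
from h import *
o=ctrl.observe(); print(o["eef_pos"],o["tool_rot"],tool([.593-o["eef_pos"][0],.168-o["eef_pos"][1],.14-o["eef_pos"][2]]))
im=ctrl.read_camera("side"); cv2.imwrite("pics/s2.png",cv2.resize(cv2.cvtColor(im,cv2.COLOR_RGB2BGR)[120:300,120:300],None,fx=3.3,fy=3.3,interpolation=cv2.INTER_CUBIC))
E
```

```text
t: 1.9
eef_pos: [0.4306, -0.2103, 0.2317]
tool_rot: [3.141, -0.0, 0.424]
ft_force: [0.5, -0.3, 0.1]
gripper_width: 1.001
grip_force: 0.0
t: 2.9
eef_pos: [0.5603, 0.0937, 0.2311]
tool_rot: [-3.141, 0.0, 0.426]
ft_force: [1.1, -1.3, 0.1]
gripper_width: 1.002
grip_force: 0.0
[0.56032372 0.09367589 0.23108959] [-3.14122848e+00  4.79226281e-04  4.26394276e-01] [ 6.05339445 -5.4121585   9.10803064]
```

```bash
python3 -m pendant '[[3.05,-2.7,0,0,0,0,-1],[3,-2.7,0,0,0,0,-1],[0,0,3,0,0,0,-1],[0,0,3,0,0,0,-1],[0,0,3,0,0,0,-1],[0,0,0,0,0,0,-1],[0,0,0,0,0,0,-1]]'
python3 - <<'E'
from h import *
o=ctrl.observe(); print(o["eef_pos"])
im=ctrl.read_camera("side"); cv2.imwrite("pics/s3.png",cv2.resize(cv2.cvtColor(im,cv2.COLOR_RGB2BGR)[120:300,120:300],None,fx=3.3,fy=3.3,interpolation=cv2.INTER_CUBIC))
E
```

```text
t: 3.65
eef_pos: [0.5936, 0.165, 0.1417]
tool_rot: [3.141, 0.001, 0.421]
ft_force: [0.5, -0.5, 0.2]
gripper_width: 0.997
grip_force: 0.0
[0.59359399 0.16497865 0.14168294]
```

View pics/s3.png

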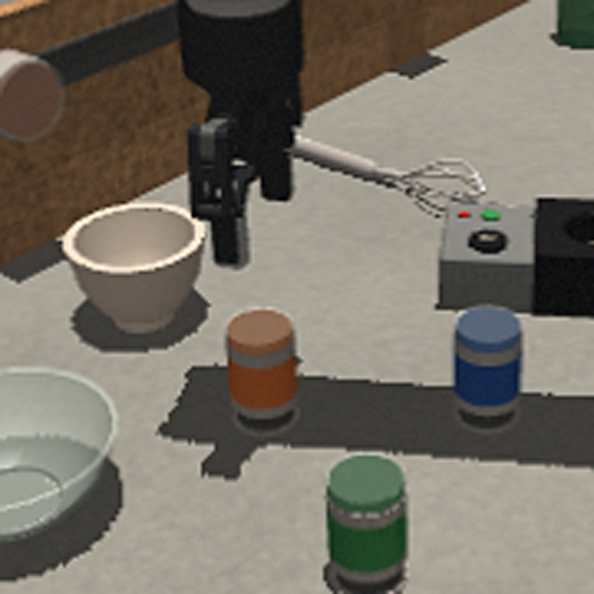

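The open fingers' tips are at crop (230, 265) and (278, 195). Their midpoint is straight above the orange lid at (261, 330), so I go down and grip.

```bash
python3 -m pendant '[[0.1,-0.2,2.5,0,0,0,-1],[0,0,2.5,0,0,0,-1],[0,0,2.5,0,0,0,-1],[0,0,1.9,0,0,0,-1],[0,0,0,0,0,0,-1],[0,0,0,0,0,0,-1]]' && python3 -m pendant '[[0,0,0,0,0,0,1],[0,0,0,0,0,0,1],[0,0,0,0,0,0,1],[0,0,0,0,0,0,1],[0,0,0,0,0,0,1],[0,0,0,0,0,0,1],[0,0,0,0,0,0,1],[0,0,0,0,0,0,1],[0,0,0,0,0,0,1],[0,0,0,0,0,0,1]]'
python3 - <<'E'
from h import *
o=ctrl.observe(); print(o["eef_pos"])
im=ctrl.read_camera("side"); cv2.imwrite("pics/s4.png",cv2.resize(cv2.cvtColor(im,cv2.COLOR_RGB2BGR)[150:290,150:290],None,fx=4,fy=4,interpolation=cv2.INTER_CUBIC))
E
```

```text
t: 4.3
eef_pos: [0.5948, 0.1691, 0.0492]
tool_rot: [3.141, -0.003, 0.423]
ft_force: [-0.2, 0.1, 0.3]
gripper_width: 0.999
grip_force: 0.0
t: 5.3
eef_pos: [0.5948, 0.169, 0.0491]
tool_rot: [3.14, -0.003, 0.423]
ft_force: [-0.1, -0.8, 7.3]
gripper_width: 0.552
grip_force: 60.4
[0.59484446 0.1690001  0.04905966]
```

View pics/s4.png

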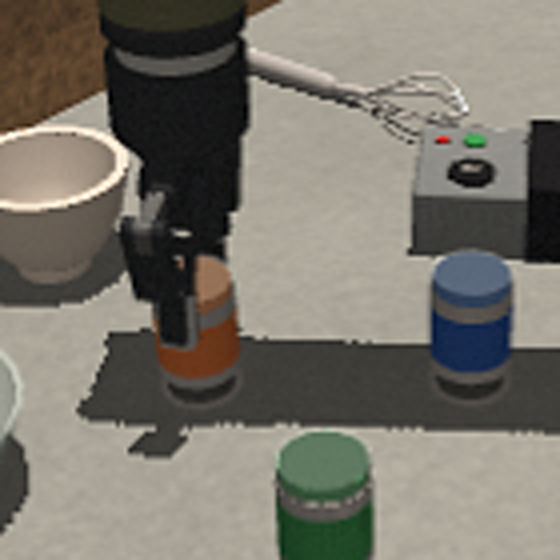

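```bash
python3 -m pendant '[[0,0,-1,0,0,0,1],[0,0,-2.5,0,0,0,1],[0,0,-3,0,0,0,1],[0,0,-3,0,0,0,1],[0,0,-2.5,0,0,0,1],[0,0,0,0,0,0,1]]'
python3 - <<'E'
from h import *
o=ctrl.observe(); p=o["eef_pos"]; print(p,tool([.502-p[0],-.127-p[1],0]))
E
```

```text
t: 5.95
eef_pos: [0.5954, 0.1703, 0.1717]
tool_rot: [3.14, -0.007, 0.424]
ft_force: [0.6, 0.7, -0.8]
gripper_width: 0.551
grip_force: 61.1
[0.59544662 0.17030545 0.17174633] [-20.75149261  23.25061018  -0.11262336]
```

```bash
python3 -m pendant '[[-1,1.1,0,0,0,0,1],[-2.1,2.3,0,0,0,0,1],[-2.3,2.6,0,0,0,0,1],[-2.6,2.9,0,0,0,0,1],[-2.6,2.9,0,0,0,0,1],[-2.6,2.9,0,0,0,0,1],[-2.3,2.6,0,0,0,0,1],[-2.3,2.6,0,0,0,0,1],[-2,2.2,0,0,0,0,1],[-0.95,1.15,0,0,0,0,1]]'; python3 -m pendant '[[0,0,1.5,0,0,0,1],[0,0,1.5,0,0,0,1],[0,0,0.5,0,0,0,1],[0,0,0,0,0,0,1],[0,0,0,0,0,0,1],[0,0,0,0,0,0,1]]'
python3 - <<'E'
from h import *
o=ctrl.observe(); p=o["eef_pos"]; print(p,o["tool_rot"])
print("mouth proj",proj("side",[.502,-.127,.056]),proj("top",[.502,-.127,.056]))
for c,(x0,y0,w,h) in {"side":(230,90,130,130),"top":(220,150,130,130)}.items():
    im=cv2.cvtColor(ctrl.read_camera(c),cv2.COLOR_RGB2BGR); cv2.imwrite(f"pics/{c}5r.png",im)
    cv2.imwrite(f"pics/{c}5.png",cv2.resize(im[y0:y0+h,x0:x0+w],None,fx=4.5,fy=4.5,interpolation=cv2.INTER_CUBIC))
E
```

```text
t: 6.95
eef_pos: [0.4966, -0.1325, 0.1654]
tool_rot: [-3.14, 0.004, 0.418]
ft_force: [0.5, -0.3, -1.5]
gripper_width: 0.55
grip_force: 61.2
t: 7.55
eef_pos: [0.5005, -0.1277, 0.1327]
tool_rot: [3.141, -0.001, 0.425]
ft_force: [-1.0, -0.2, -0.8]
gripper_width: 0.549
grip_force: 61.2
[ 0.50052937 -0.12769822  0.13272055] [ 3.14109445e+00 -6.89478802e-04  4.24997926e-01]
mouth proj [[300.11629892 189.07255869]] [[283.29820256 224.20642862]]
```

View pics/side5.png

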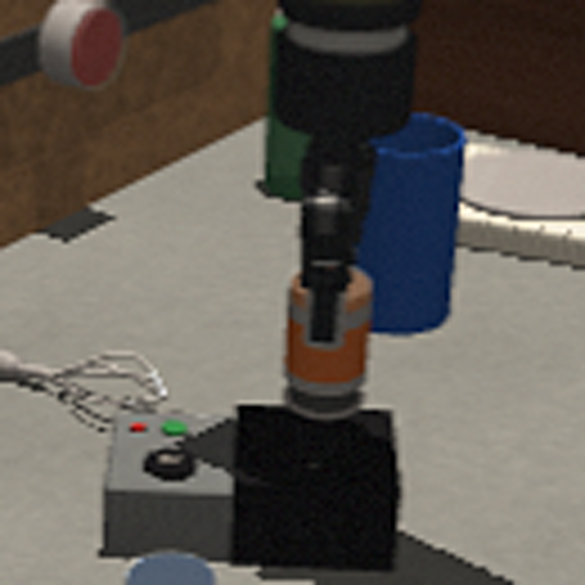

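The tin hangs just over the mouth. Its band spans crop x 287–370 and its foot is at about (323, 405). I'll compare this with the projected vertical axis.

Run:
```python
from h import *
im=cv2.imread("pics/side5r.png"); h=cv2.cvtColor(im,cv2.COLOR_BGR2HSV).astype(int)
for r in range(166,176): 
    m=np.where((h[r,280:325,1]>120)&(h[r,280:325,2]>60)&(h[r,280:325,0]<20))[0]+280; print(r,m.min(),m.max(),(m.min()+m.max())/2)
print(h[178,288:314,2])
A=np.array([[.502,-.127,.0837+z] for z in(0,.03,.06,.08)]); print("axis over mouth",proj("side",A).round(1).tolist())
p=ctrl.observe()["eef_pos"]; A[:,:2]=p[:2]; print("axis at TCP",proj("side",A).round(1).tolist())
B=[[p[0]+.024*np.cos(a),p[1]+.024*np.sin(a),.0837+z] for z in(.018,.03,.05) for a in np.linspace(0,6.28,100)]
q=proj("side",B).reshape(3,100,2); print("sil x",q[:,:,0].min(1),q[:,:,0].max(1),q[:,:,1].mean(1))
fo=proj("side",[[p[0]+.021*np.cos(a),p[1]+.021*np.sin(a),.0837] for a in np.linspace(0,6.28,60)]); print("foot lowest row",fo[:,1].max())
print("seen col",h[170:190,302,2])
im=cv2.imread("pics/top5r.png"); h=cv2.cvtColor(im,cv2.COLOR_BGR2HSV)
m=((h[...,1]>80)&(h[...,0]<20)&(h[...,2]>40))[180:250,240:320]; ys,xs=np.where(m); print("top orange px",len(xs),xs.mean()+240,ys.mean()+180)
```

```text
166 294 310 302.0
167 294 310 302.0
168 294 310 302.0
169 294 310 302.0
170 294 310 302.0
171 294 310 302.0
172 294 310 302.0
173 296 309 302.5
174 298 307 302.5Traceback (most recent call last):
  File "<stdin>", line 4, in <module>
    return umr_minimum(a, axis, None, out, keepdims, initial, where)
ValueError: zero-size array to reduction operation minimum which has no identity
```

View pics/top5.png

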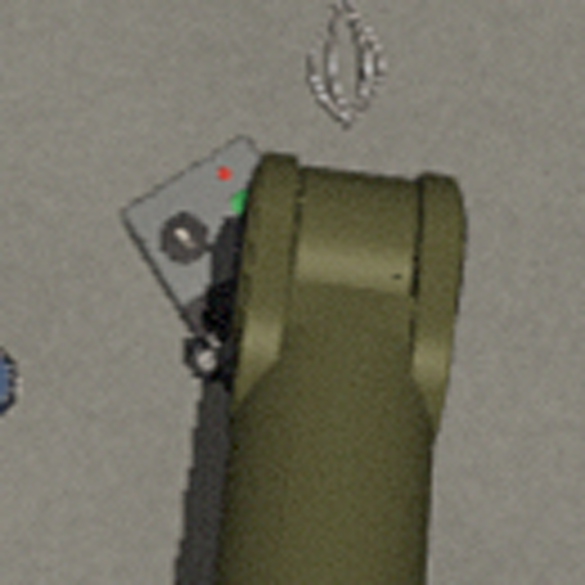

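Seen from above, the arm hides the tin, the mouth and most of the mill (crop 230–465 across). Only the side view helps here.

Run:
```python
from h import *
im=cv2.imread("pics/side5r.png"); h=cv2.cvtColor(im,cv2.COLOR_BGR2HSV).astype(int)
A=np.array([[.502,-.127,.0837+z] for z in(0,.03,.06,.08)]); print("axis over mouth",proj("side",A).round(1).tolist())
p=ctrl.observe()["eef_pos"]; A[:,:2]=p[:2]; print("axis at TCP",proj("side",A).round(1).tolist())
B=[[p[0]+.024*np.cos(a),p[1]+.024*np.sin(a),.0837+z] for z in(.018,.03,.05) for a in np.linspace(0,6.28,100)]
q=proj("side",B).reshape(3,100,2); print("sil x",q[:,:,0].min(1),q[:,:,0].max(1),"bottom row",q[:,:,1].max(1),q[:,:,1].mean(1))
fo=proj("side",[[p[0]+.021*np.cos(a),p[1]+.021*np.sin(a),.0837] for a in np.linspace(0,6.28,60)]); print("foot lowest row",fo[:,1].max())
print("seen col",[tuple(im[r,302]) for r in range(168,188)])
# sensitivities
print(proj("side",A[:1]+[[.01,0,0]])-proj("side",A[:1]),proj("side",A[:1]+[[0,.01,0]])-proj("side",A[:1]))
# mouth edge in picture 0: dark ellipse
s=cv2.cvtColor(cv2.imread("pics/side0.png"),cv2.COLOR_BGR2GRAY); print(s[178:202,284:318])
```

```text
axis over mouth [[300.7, 179.9], [301.4, 169.7], [302.0, 159.3], [302.5, 152.2]]
axis at TCP [[301.4, 179.9], [302.1, 169.8], [302.8, 159.3], [303.2, 152.2]]
sil x [292.62499047 292.84586096 293.21785599] [311.02583114 311.34463957 311.88153542] bottom row [178.14927015 173.99071008 166.95949681] [173.87825497 169.77801995 162.84777115]
foot lowest row 183.74730039745535
seen col [(np.uint8(22), np.uint8(48), np.uint8(99)), (np.uint8(21), np.uint8(48), np.uint8(98)), (np.uint8(25), np.uint8(50), np.uint8(99)), (np.uint8(23), np.uint8(49), np.uint8(98)), (np.uint8(23), np.uint8(49), np.uint8(97)), (np.uint8(24), np.uint8(49), np.uint8(100)), (np.uint8(19), np.uint8(45), np.uint8(99)), (np.uint8(58), np.uint8(66), np.uint8(80)), (np.uint8(70), np.uint8(73), np.uint8(77)), (np.uint8(73), np.uint8(77), np.uint8(80)), (np.uint8(30), np.uint8(32), np.uint8(31)), (np.uint8(35), np.uint8(37), np.uint8(35)), (np.uint8(31), np.uint8(35), np.uint8(34)), (np.uint8(37), np.uint8(38), np.uint8(39)), (np.uint8(69), np.uint8(74), np.uint8(79)), (np.uint8(34), np.uint8(36), np.uint8(38)), (np.uint8(1
[... 2904 characters left out ...]
  24  21  18  21  25  25  26  27  26  28  29  30  31  29  32  29  30
   31  29  29  27  31  28  29  28  27  28  28  33  30  26  29  22]
 [ 13  13   9  15  17  12  15   9  10   8  12  12  10  12  11  10  13  15
   18  16  14  14  16  14  19  21  17  21  21  29  27  25  24  21]
 [ 15  12   6   6  15  15  11  12  11  15   6  14  13  12  17   8  16  13
   13  18  13  10  18   9  10  13  14  11  12  12  12   8  16   8]
 [ 10  13   9   9  15  12  12  14  14   8  13  12  14  13  15  17  10  13
   11  11  15  14  14  11  10  11  12  18  12  16  14  14  12   2]
 [ 13  13  15   7  14  19  15  12   8  17  10  18  18  14  13  14  11  12
    9  15   6  13   6  13  13  11  13  15  11  17  11  12  11   5]]
```

The tin's axis agrees with the TCP to within about 0.3 mm sideways. It needs about +1.7 mm along tool x to line up with the mouth. I'll correct that and go down to just above the mouth.

```bash
python3 -m pendant '[[0.17,0,0.5,0,0,0,1],[0,0,0.8,0,0,0,1],[0,0,0.8,0,0,0,1],[0,0,0.4,0,0,0,1],[0,0,0,0,0,0,1],[0,0,0,0,0,0,1]]'; python3 -m pendant '[[0,0,0.2,0,0,0,1],[0,0,0.2,0,0,0,1],[0,0,0,0,0,0,1]]'
```

```text
t: 8.25
eef_pos: [0.5015, -0.1276, 0.1072]
tool_rot: [-3.141, 0.0, 0.424]
ft_force: [0.5, -0.5, -0.8]
gripper_width: 0.55
grip_force: 61.2
t: 8.55
eef_pos: [0.5013, -0.1276, 0.1031]
tool_rot: [-3.142, 0.0, 0.424]
ft_force: [-0.1, -0.6, -1.0]
gripper_width: 0.553
grip_force: 61.2
```

```bash
python3 -m pendant '[[0.05,-0.03,0.15,0,0,0,1],[0,0,0.15,0,0,0,1],[0,0,0,0,0,0,1]]'; python3 -m pendant '[[0,0,0.2,0,0,0,1],[0,0,0.2,0,0,0,1],[0,0,0,0,0,0,1]]';python3 -m pendant '[[0,0,0.2,0,0,0,1],[0,0,0,0,0,0,1]]'
```

```text
t: 8.85
eef_pos: [0.5021, -0.1267, 0.1004]
tool_rot: [-3.142, -0.001, 0.424]
ft_force: [0.2, 1.3, -0.4]
gripper_width: 0.548
grip_force: 61.4
t: 9.15
eef_pos: [0.5017, -0.1264, 0.0959]
tool_rot: [-3.141, -0.0, 0.424]
ft_force: [0.2, 2.6, -1.0]
gripper_width: 0.543
grip_force: 61.5
t: 9.35
eef_pos: [0.5016, -0.1265, 0.0937]
tool_rot: [-3.141, 0.0, 0.424]
ft_force: [0.8, 2.8, -1.9]
gripper_width: 0.552
grip_force: 61.3
```

```bash
for i in 1; do python3 -m pendant '[[0.02,-0.04,0.1,0,0,0,1],[0,0,0,0,0,0,1]]'; python3 -m pendant '[[0,0,0.1,0,0,0,1],[0,0,0,0,0,0,1]]'; python3 -m pendant '[[0,0,0.1,0,0,0,1],[0,0,0,0,0,0,1]]'; python3 -m pendant '[[0,0,0.1,0,0,0,1],[0,0,0,0,0,0,1]]'; done | grep -E "eef|ft"
```

```text
eef_pos: [0.5016, -0.1265, 0.093]
ft_force: [0.8, 2.1, -0.9]
eef_pos: [0.5017, -0.1265, 0.0921]
ft_force: [0.8, 2.4, -0.4]
eef_pos: [0.5018, -0.1265, 0.0912]
ft_force: [-0.1, 4.1, -0.3]
eef_pos: [0.5017, -0.1265, 0.0902]
ft_force: [-0.3, 3.9, -0.0]
```

```bash
for i in 1; do python3 -m pendant '[[0.02,-0.05,0,0,0,0,1],[0,0,0,0,0,0,1]]'; python3 -m pendant '[[0,0,0.1,0,0,0,1],[0,0,0,0,0,0,1]]'; python3 -m pendant '[[0,0,0.1,0,0,0,1],[0,0,0,0,0,0,1]]'; done | grep -E "eef|ft"
```

```text
eef_pos: [0.5017, -0.1264, 0.0902]
ft_force: [0.7, 2.8, -1.1]
eef_pos: [0.5018, -0.1264, 0.0892]
ft_force: [-0.4, 1.6, -0.3]
eef_pos: [0.5018, -0.1264, 0.0882]
ft_force: [-1.2, 1.8, -1.3]
```

```bash
for i in 1; do python3 -m pendant '[[0,0,0.1,0,0,0,1],[0,0,0,0,0,0,1]]'; python3 -m pendant '[[0,0,0.1,0,0,0,1],[0,0,0,0,0,0,1]]'; python3 -m pendant '[[0,0,0.1,0,0,0,1],[0,0,0,0,0,0,1]]'; python3 -m pendant '[[0,0,0.1,0,0,0,1],[0,0,0,0,0,0,1]]';  done | grep -E "eef|ft"
```

```text
eef_pos: [0.5018, -0.1263, 0.0872]
ft_force: [-0.1, 2.1, -0.9]
eef_pos: [0.5018, -0.1263, 0.0861]
ft_force: [0.6, 2.4, -2.1]
eef_pos: [0.5018, -0.1263, 0.0852]
ft_force: [-0.6, 2.2, -0.7]
eef_pos: [0.5018, -0.1262, 0.0842]
ft_force: [0.1, 2.6, -1.3]
```

```bash
for i in 1; do python3 -m pendant '[[0,0,0.1,0,0,0,1],[0,0,0,0,0,0,1]]'; python3 -m pendant '[[0,0,0.1,0,0,0,1],[0,0,0,0,0,0,1]]'; python3 -m pendant '[[0,0,0.1,0,0,0,1],[0,0,0,0,0,0,1]]'; python3 -m pendant '[[0,0,0.1,0,0,0,1],[0,0,0,0,0,0,1]]'; python3 -m pendant '[[0,0,0.1,0,0,0,1],[0,0,0,0,0,0,1]]'; done | grep -E "eef|ft"
```

```text
eef_pos: [0.5019, -0.1263, 0.0833]
ft_force: [0.1, 1.3, -0.2]
eef_pos: [0.5022, -0.1263, 0.0826]
ft_force: [1.1, 0.7, 3.0]
eef_pos: [0.5025, -0.1263, 0.0819]
ft_force: [0.1, 1.6, 4.5]
eef_pos: [0.5027, -0.1263, 0.0812]
ft_force: [0.1, 1.4, 5.8]
eef_pos: [0.5029, -0.1262, 0.0806]
ft_force: [-0.8, 2.7, 7.4]
```

```bash
for i in 1; do python3 -m pendant '[[0,0,0.1,0,0,0,1],[0,0,0,0,0,0,1]]'; python3 -m pendant '[[0,0,0.1,0,0,0,1],[0,0,0,0,0,0,1]]'; done | grep -E "eef|ft"
```

```text
eef_pos: [0.5029, -0.1263, 0.0796]
ft_force: [-0.7, 2.2, 7.9]
eef_pos: [0.5029, -0.1263, 0.0785]
ft_force: [0.2, 1.6, 6.6]
```

```bash
for i in 1; do python3 -m pendant '[[0,0,0.1,0,0,0,1],[0,0,0,0,0,0,1]]'; python3 -m pendant '[[0,0,0.05,0,0,0,1],[0,0,0,0,0,0,1]]'; done | grep -E "eef|ft"
```

```text
eef_pos: [0.5027, -0.1263, 0.0773]
ft_force: [-1.0, 1.1, 5.6]
eef_pos: [0.5025, -0.1263, 0.0764]
ft_force: [0.3, 1.8, 3.6]
```

```bash
for i in 1; do python3 -m pendant '[[0,0,0.05,0,0,0,1],[0,0,0,0,0,0,1]]'; python3 -m pendant '[[0,0,0.05,0,0,0,1],[0,0,0,0,0,0,1]]';  python3 -m pendant '[[0,0,0.05,0,0,0,1],[0,0,0,0,0,0,1]]'; done | grep -E "eef|ft"
```

```text
eef_pos: [0.5022, -0.1263, 0.0754]
ft_force: [1.6, 0.3, 3.3]
eef_pos: [0.5022, -0.1263, 0.0749]
ft_force: [1.4, 1.0, 3.3]
eef_pos: [0.5022, -0.1263, 0.0745]
ft_force: [1.5, 0.6, 4.6]
```

```bash
for i in 1; do python3 -m pendant '[[0,0,0.03,0,0,0,1],[0,0,0,0,0,0,1]]'; python3 -m pendant '[[0,0,0.03,0,0,0,1],[0,0,0,0,0,0,1]]';  python3 -m pendant '[[0,0,0,0,0,0,1],[0,0,0,0,0,0,1]]'; done | grep -E "eef|ft"
```

```text
eef_pos: [0.5021, -0.1263, 0.0742]
ft_force: [1.8, 1.2, 4.5]
eef_pos: [0.5021, -0.1263, 0.0739]
ft_force: [1.1, 1.2, 6.3]
eef_pos: [0.5021, -0.1263, 0.0739]
ft_force: [1.3, 1.3, 5.6]
```

```bash
for i in 1; do python3 -m pendant '[[0,0,-0.1,0,0,0,1],[0,0,0,0,0,0,1]]'; python3 -m pendant '[[0,0,-0.1,0,0,0,1],[0,0,0,0,0,0,1]]';  python3 -m pendant '[[0,0,-0.05,0,0,0,1],[0,0,0,0,0,0,1]]'; done | grep -E "eef|ft"
```

```text
eef_pos: [0.5019, -0.1263, 0.0746]
ft_force: [1.7, 0.1, 2.3]
eef_pos: [0.5016, -0.1264, 0.0754]
ft_force: [3.4, -0.8, -0.7]
eef_pos: [0.5016, -0.1265, 0.0758]
ft_force: [2.7, -1.6, -3.0]
```

The pull-up meets growing resistance from the ball, so the tin is held. I'll go back to neutral and let go.

```bash
python3 -m pendant '[[0,0,0.13,0,0,0,1],[0,0,0,0,0,0,1],[0,0,0,0,0,0,1]]'; python3 -m pendant '[[0,0,0,0,0,0,-1],[0,0,0,0,0,0,-1],[0,0,0,0,0,0,-1],[0,0,0,0,0,0,-1],[0,0,0,0,0,0,-1],[0,0,0,0,0,0,-1],[0,0,0,0,0,0,-1],[0,0,0,0,0,0,-1]]'
python3 - <<'E'
from h import *
im=cv2.cvtColor(ctrl.read_camera("side"),cv2.COLOR_RGB2BGR); cv2.imwrite("pics/s6r.png",im)
cv2.imwrite("pics/s6.png",cv2.resize(im[110:230,240:360],None,fx=4.5,fy=4.5,interpolation=cv2.INTER_CUBIC))
for z in(.104,.108): print(z,proj("side",[.502,-.1265,z]))
E
```

```text
t: 15.45
eef_pos: [0.5019, -0.1263, 0.075]
tool_rot: [3.141, 0.0, 0.424]
ft_force: [1.6, -1.6, 1.5]
gripper_width: 0.552
grip_force: 62.5
t: 16.25
eef_pos: [0.5018, -0.1261, 0.0749]
tool_rot: [3.142, 0.0, 0.424]
ft_force: [-0.6, -0.3, -0.2]
gripper_width: 0.998
grip_force: 0.0
0.104 [[301.06255569 173.13245183]]
0.108 [[301.15095936 171.76739516]]
```

View pics/s6.png

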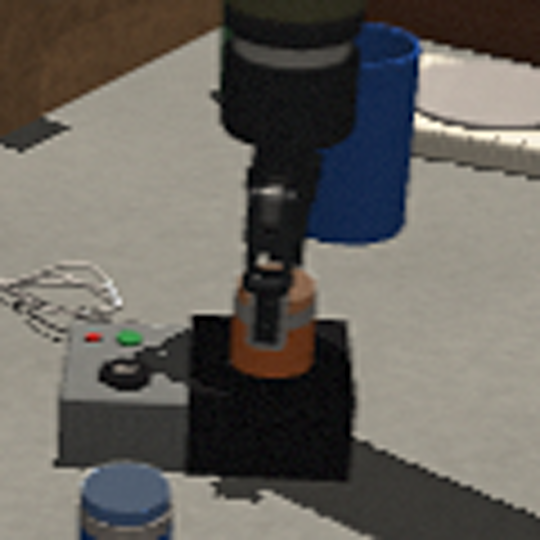

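The tin stands upright in the socket with the fingers open round it at crop (270, 310). I'll retreat straight up and check its height.

```bash
python3 -m pendant '[[0,0,-0.5,0,0,0,-1],[0,0,-1.5,0,0,0,-1],[0,0,-2.5,0,0,0,-1],[0,0,-3,0,0,0,-1],[0,0,-3,0,0,0,-1],[0,0,-1.5,0,0,0,-1],[0,0,0,0,0,0,-1],[0,0,0,0,0,0,-1]]'
python3 - <<'E'
from h import *
im=cv2.cvtColor(ctrl.read_camera("side"),cv2.COLOR_RGB2BGR); cv2.imwrite("pics/s7.png",cv2.resize(im[110:230,240:360],None,fx=4.5,fy=4.5,interpolation=cv2.INTER_CUBIC))
h=cv2.cvtColor(im,cv2.COLOR_BGR2HSV).astype(int); c=im[160:205,301]; print([(160+i,*map(int,v)) for i,v in enumerate(c)][:40])
for foot in(.0248,.028,.034):
    q=proj("side",[[.502+.024*np.cos(a),-.1265+.024*np.sin(a),foot+z] for z in(.08,) for a in np.linspace(0,6.28,80)]); print(foot,"lid rows",q[:,1].min(),q[:,1].max(),q[:,0].min(),q[:,0].max())
E
```

```text
t: 17.1
eef_pos: [0.5014, -0.1261, 0.1944]
tool_rot: [-3.141, 0.001, 0.424]
ft_force: [0.0, 0.1, 0.3]
gripper_width: 0.997
grip_force: 0.0
[(160, 145, 158, 163), (161, 140, 153, 157), (162, 141, 151, 156), (163, 139, 151, 155), (164, 142, 154, 157), (165, 140, 152, 156), (166, 140, 150, 156), (167, 139, 151, 154), (168, 151, 164, 173), (169, 74, 98, 131), (170, 76, 101, 132), (171, 77, 102, 133), (172, 78, 102, 137), (173, 79, 103, 136), (174, 76, 101, 134), (175, 78, 102, 135), (176, 82, 105, 137), (177, 44, 66, 100), (178, 43, 65, 101), (179, 39, 64, 101), (180, 70, 71, 73), (181, 69, 71, 76), (182, 73, 76, 78), (183, 58, 67, 81), (184, 21, 48, 98), (185, 26, 50, 100), (186, 21, 49, 98), (187, 19, 47, 96), (188, 22, 48, 96), (189, 24, 50, 97), (190, 23, 50, 97), (191, 24, 50, 99), (192, 26, 51, 100), (193, 23, 51, 104), (194, 10, 8, 4), (195, 10, 6, 5), (196, 7, 6, 8), (197, 12, 10, 10), (198, 17, 15, 17), (199, 18, 19, 19)]
0.0248 lid rows 168.74927437055595 177.1348523854974 291.8756155864725 310.30840550170853
0.028 lid rows 167.67203299218554 176.02694381071393 291.9333318310543 310.3922960074192
0.034 lid rows 165.64424103835793 173.94102321433525 292.0418771559971 310.5500628979313
```

View pics/s7.png

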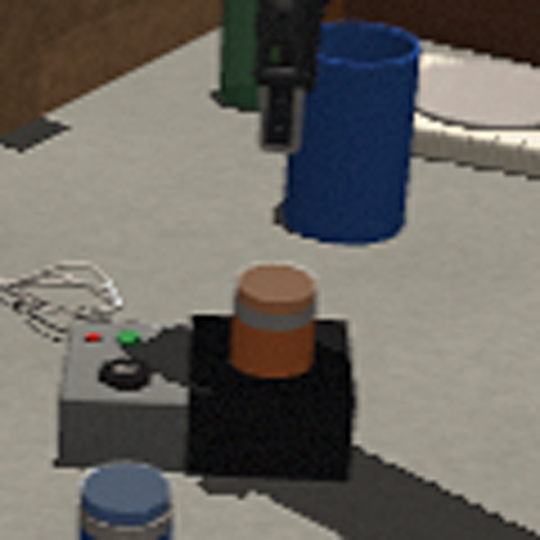

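The tin is upright in the socket. Its lid spans rows 168–177, which puts the foot at about 25–26 mm, the clicked height and not the 34 mm of an unclicked tin.

```bash
python3 -c "
from plant import ctrl
print(ctrl.finish_job())"
```

```text
the job is handed in; nothing more can be done
None
```

I pressed the orange tin into the mill until it clicked, let go, and handed the job in after about 17 s. It stands upright and the ball resisted a light pull. The peak push was about 8 N, I touched nothing else, and no verdict came back.

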